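Flip the gel tank's status tag

TASK

The gel run is about to start: with your fingertips, gently push the hinged tag on the stand in front of the gel tank right over its hinge, until it lies flat on the other side of its stand showing its disc face. Only push the tag, do not pinch it, keep its stand upright where it is on the bench, and leave the block heater's tag and everything else alone.

Things in the scene. Friction and masses are not known exactly. Their poses are not given: they have to be found in the camera images.
- gel_tank: Gel tank: clear open plastic box 120 x 190 mm, 75 mm high, with a green insert; fixed. Origin: centre of the underside. Its flip-tag stand is 170 to 210 mm in front of it, on the robot's side.
- heater: Block heater: white case 130 x 190 mm with an aluminium block with small dark wells on top, 75 mm high; fixed. Origin: centre of the underside. Its own flip-tag stand is 170 to 210 mm in front of it, on the robot's side.
- tank_stand: The stand of the flip tag that belongs to the gel tank: a loose dark steel base plate 110 x 110 x 12 mm, 0.9 kg, with two aluminium posts (each 20 mm along x, 8 mm along y, inner faces at y = +-46 mm, top at 95 mm) carrying a level hinge 85 mm above the bench. Origin: centre of the underside. Its y axis is the hinge line; at the start the tag lies out over its -x side, flipped it lies out over its +x side.
- tank_hinge (a point): Centre of that stand's hinge line, 85 mm above the bench; axes as the stand's. Of the tag's two faces one carries a black bar-shaped mark (up at the start), the other a black round disc mark 42 mm across.
- tank_edge (a point): Middle of the outer edge of that tag, 70 mm from the hinge; moves with the tag. The tag is a white plastic plate 4 mm thick and 80 mm wide, reaching 70 mm from the hinge; a tail of the same plate, 34 mm wide and 45 mm long, sticks straight out on the opposite side of the hinge, so pressing the tail down raises the tag (there is free space below it down to the base plate).
- tank_tag (a joint): Angle of that tag (rad): 0 = lying level on the stand's -x side, pi/2 = upright, pi (3.14) = turned over, level on the stand's +x side, against its stop. The hinge is stiff (about 0.03 N m, weight of the tag 35 g): the tag stays where it is left and does not fall over by itself.
- heater_stand: The stand of the flip tag that belongs to the block heater: a loose dark steel base plate 110 x 110 x 12 mm, 0.9 kg, with two aluminium posts (each 20 mm along x, 8 mm along y, inner faces at y = +-46 mm, top at 95 mm) carrying a level hinge 85 mm above the bench. Origin: centre of the underside. Its y axis is the hinge line; at the start the tag lies out over its -x side, flipped it lies out over its +x side.
- heater_hinge (a point): Centre of that stand's hinge line, 85 mm above the bench; axes as the stand's. Of the tag's two faces one carries a black bar-shaped mark (up at the start), the other a black round disc mark 42 mm across.
- heater_edge (a point): Middle of the outer edge of that tag, 70 mm from the hinge; moves with the tag. The tag is a white plastic plate 4 mm thick and 80 mm wide, reaching 70 mm from the hinge; a tail of the same plate, 34 mm wide and 45 mm long, sticks straight out on the opposite side of the hinge, so pressing the tail down raises the tag (there is free space below it down to the base plate).
- heater_tag (a joint): Angle of that tag (rad): 0 = lying level on the stand's -x side, pi/2 = upright, pi (3.14) = turned over, level on the stand's +x side, against its stop. The hinge is stiff (about 0.03 N m, weight of the tag 35 g): the tag stays where it is left and does not fall over by itself.
- bottle: Glass bottle with blue cap, 56 mm across, 110 mm high, loose, to be left alone. Origin: centre of the underside.
- tube_rack: Orange rack with capped tubes, 100 x 30 mm, 46 mm high, loose, to be left alone. Origin: centre of the underside.
- tip_box: Red pipette-tip box with clear lid, 122 x 87 mm, 61 mm high, loose, to be left alone. Origin: centre of the underside.
There are look-alikes about, which are no part of the job. What is shaped like the tank_stand but yellow is not meant.

How it is judged:
By the outcome, as a careful person would: the job done as asked, in the order asked, and still so for the second after the job is handed in, with the robot touching nothing.
It also fails if it takes over 45 s, if anything falls off the work surface, if the arm or the gripper's body presses on something with over 40 N, if the wrist force passes 120 N, or if a joint passes its speed limit or range.

ROBOT

A 7-joint arm with a two-finger parallel gripper is mounted at the origin on the work surface. World frame = base frame: x ahead of the robot, y to its left, z up, the work surface at z = 0. Lengths are in m, angles in rad, forces in N, time in s.
With the tool pointing down it reaches from about 0.425 to 0.8 m from the base axis. Payload 8.3 kg.
Tool frame: the origin (TCP) lies midway between the tips of the shut fingers; the grasp point (between the pads) lies 19 mm behind it; z points along the fingers, y is the line along which they close (so a half turn about z gives the same grasp; the last joint's range is limited). The gripper opens to 85 mm and grips with 20 to 120 N. Pads are 22 mm wide; open, the fingers measure 114 mm over their backs; the gripper's body (76 mm by 85 mm) begins 54 mm behind the grasp point. The pads swing forward as they close: fully open they stand 13 mm farther back than shut.
Start: joints at [1.26, 0.383, 0.016, 1.37, -0.006, 1.388, -0.046], TCP at [0.153, -0.606, 0.209] pointing down, gripper open.
Joint ranges: [-2.95, 2.95], [-0.25, 2.06], [-1.52, 1.56], [0.18, 2.33], [-1.44, 4.58], [0.02, 2.06], [-3.01, 3.01]. Speed limits (rad/s): [2.39, 2.39, 3.01, 3.01, 3.14, 3.14, 3.14].

INTERFACE

Orientations are given as a rotation vector (axis times angle).
In Python, from station import env gives the robot as it stands.
- The arm moves only by the tool jog_arm, never from a script. Its arguments are lists of equal length, an entry for each row: "jaw": the closure, from -1 (fully open) to 1 (shut); "dp": the shift along the tool's x, y, z in mm, a list of three; "delta_rot": the turn, a rotation vector about the tool's x, y, z in rad, a list of three. A call has 1 to 5 rows; each row is the pose to reach, as a shift and turn from the pose commanded when the call began, along the tool's axes at that moment; what a row does not reach only later rows make up. A row lasts 1/10 s, in which the tool goes at most 50 mm and 8.59 degrees, less where a joint would pass 70% of its speed; a pose out of reach is approached as far as the arm can. A call with a gripper value outside its range is refused whole. The fingers move at their own pace and stop on an object; "squeeze" is the grip in N (left out, the last holds). Time passes only in rows, so rows that repeat a pose let the fingers close. It gives the time, the measured TCP pose, the force, the opening and the grip force at its end, in the units of the state.
- env.get_state(): the state, without advancing time (a new reading comes with each control period).
- env.camera(name): name is "scene" or "top" or "wrist"; returns the picture (400x640x3 uint8, blue, green, red); there is no depth.
- env.camera_info(name): a dict with "fov_y" (degrees; the focal length in pixels is half the picture's height over the tangent of half this angle, whatever the lens; pixels are square), "cx", "cy" (the principal point, pixels), "distortion" ([k1, k2, p1, p2, k3] as OpenCV has them; the pictures are not rectified), "world_to_cam" (4x4, takes a point from world to camera coordinates). Camera axes: x right, y down, z forward; pixel columns grow to the right and rows downward; lengths in m; the calibration is good to about 2 mm. A picture is of the moment at which its call begins: read the wrist's pose just before it. camera_info takes no time and is no camera call; for the wrist camera it gives the pose at the moment of the call.
- env.hand_in(): hands the job in; it is judged then, once.
The state is a dict: "time": time; "q": joint angles; "joint_velocities": joint speeds; "tau": joint torques, N m; "eef_pos": TCP position; "tcp_rot": TCP orientation; "force": force on the tool from outside, world axes, zero at the start; "torque": the same for the moment, N m; "gripper_width": opening from 0.0 (shut) to 1.0 (fully open); "gripper_force": force on a finger pad.
Only numpy, scipy, OpenCV 4.12 (cv2) and the standard library are available. Lean on these libraries where they do the work, as an engineer would, in place of code of your own. Each camera call takes 0.05 s, during which the arm holds its last target. There are 200 camera calls.

## Working session

There is one attempt and no reset: what is moved stays moved. The work goes in short steps, Python scripts to look and compute and a tool call to move; the robot and the scene stay as the last step left them, time stands still between calls to the robot, and variables do not carry over. Pictures are saved under pics/ and viewed, at most 10 in all, crops included, and the job is handed in when it is done.

Besides the shell and the picture viewer there is one more tool, called after ">>>" in YAML: its name, and indented under it one key for each argument. jog_arm: Moves the arm, as the interface text tells. Its arguments: {"type":"object","properties":{"jaw":{"type":"array","items":{"type":"number"}},"dp":{"type":"array","items":{"type":"array","items":{"type":"number"}}},"delta_rot":{"type":"array","items":{"type":"array","items":{"type":"number"}}},"squeeze":{"type":"number"}},"required":["jaw","dp","delta_rot"]}

```bash
mkdir -p pics; python3 - <<'E'
from station import env
import cv2
s=env.get_state();print(s)
for n in("scene","top"):
    cv2.imwrite(f"pics/{n}0.png",env.camera(n));i=env.camera_info(n);print(n,i)
E
```

```text
{'time': 0.0, 'q': array([ 1.2600691 ,  0.38425764,  0.01637396,  1.37114629, -0.00632318,
        1.38821449, -0.04646036]), 'joint_velocities': array([-0.00074169, -0.00159247, -0.0005928 ,  0.0007249 , -0.00305186,
       -0.00038273,  0.00056114]), 'tau': array([-4.43067620e-04, -6.27587986e+01,  8.43730085e-01, -3.71833491e+01,
        1.63456926e-02,  1.41094811e-02,  1.25159880e-05]), 'eef_pos': array([ 0.15321871, -0.60536111,  0.20767033]), 'tcp_rot': array([-3.11554007e+00, -3.88202917e-01,  4.05470528e-04]), 'force': array([ 0.8866372 , -0.15274679, -0.07098496]), 'torque': array([-0.03447625,  0.0156845 , -0.04398887]), 'gripper_force': 0.0, 'gripper_width': 1.0001683172317437}
scene {'fov_y': 50.831899993088875, 'cx': 319.03625353155655, 'cy': 198.31352081863363, 'distortion': array([-0.02565852,  0.        ,  0.        ,  0.        ,  0.        ]), 'world_to_cam': array([[ 0.71101074,  0.70317476,  0.00299764, -0.43077897],
       [ 0.51815686, -0.52103965, -0.67825597, -0.17631643],
       [-0.47537059,  0.48380053, -0.73481961,  1.7133102 ],
       [ 0.        ,  0.        ,  0.        ,  1.        ]])}
top {'fov_y': 44.583635152320326, 'cx': 320.3151220611349, 'cy': 201.0814025755424, 'distortion': array([-0.09916503,  0.        ,  0.        ,  0.        ,  0.        ]), 'world_to_cam': array([[ 0.01012608, -0.999585  ,  0.02696845,  0.04543912],
       [-0.98631653, -0.01442255, -0.16423058,  0.55351435],
       [ 0.16455138, -0.02493642, -0.98605325,  1.27070746],
       [ 0.        ,  0.        ,  0.        ,  1.        ]])}
```

View pics/scene0.png

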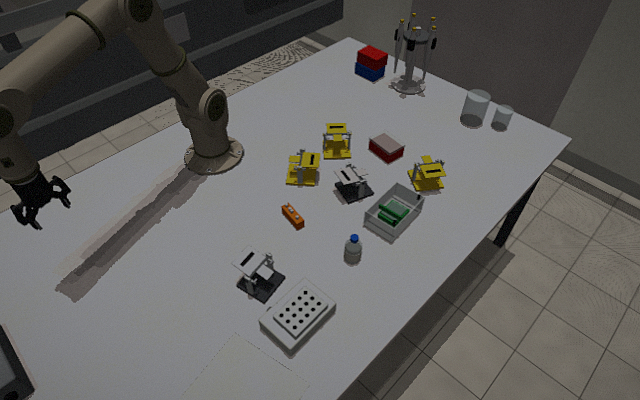

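View pics/top0.png

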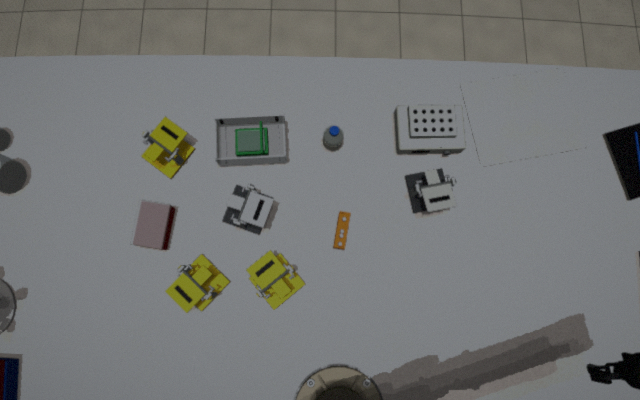

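The top view shows the gel tank at (252,140), its dark stand at (250,208) and the heater stand at (430,190). I'll enlarge the tank stand.

```bash
python3 - <<'E'
import cv2,numpy as np
a=cv2.imread("pics/top0.png")[165:255,200:300];b=cv2.imread("pics/scene0.png")[150:215,315:390]
cv2.imwrite("pics/c.png",np.hstack([cv2.resize(a,(500,450),interpolation=2)]));
a=cv2.resize(a,(400,360),interpolation=2);b=cv2.resize(b,(400,347),interpolation=2)
b=np.vstack([b,np.zeros((13,400,3),np.uint8)])
cv2.imwrite("pics/c.png",cv2.convertScaleAbs(np.hstack([a,b]),alpha=1.3))
E
```

```text
(no output)
```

View pics/c.png

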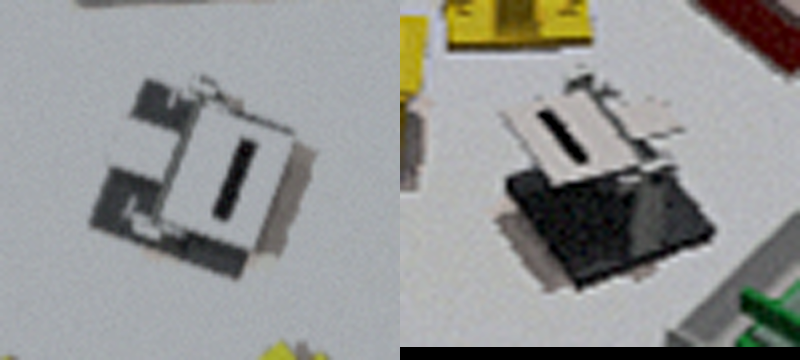

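The tag corners (crop px) are outer (297,135) and (250,247). The base corners are (148,80), (92,225) and (240,278), and the tail is on the left. I'll fit the pose to these.

```bash
cat >h.py <<'E'
from station import env
import cv2,numpy as np
from scipy.optimize import least_squares
def cam(n):
    i=env.camera_info(n);f=200/np.tan(np.radians(i["fov_y"])/2)
    return np.array([[f,0,i["cx"]],[0,f,i["cy"]],[0,0,1]]),i["distortion"],i["world_to_cam"]
def proj(n,P):
    K,d,T=cam(n);return cv2.projectPoints(np.float64(P),cv2.Rodrigues(T[:3,:3])[0],T[:3,3],K,d)[0][:,0]
def w(p,P):
    c,s=np.cos(p[2]),np.sin(p[2]);P=np.float64(P)
    return np.c_[p[0]+c*P[:,0]-s*P[:,1],p[1]+s*P[:,0]+c*P[:,1],P[:,2]]
E
python3 - <<'E'
from h import *
P=np.array([[-70,-40,87],[-70,40,87],[55,-55,12],[55,55,12],[-55,55,12]])/1000
px=np.array([[297,135],[250,247],[148,80],[92,225],[240,278]])/4+[200,165]
r=least_squares(lambda p:(proj("top",w(p,P))-px).ravel(),[.5,.15,1.3])
print(r.x,np.degrees(r.x[2]),r.fun)
Q=np.array([[-70,-40,87],[-70,40,87],[45,0,87],[55,-55,12],[55,55,12],[-55,55,12]])/1000
print(proj("scene",w(r.x,Q)),(proj("scene",w(r.x,Q))-[315,150])*400/75)
print(w(r.x,[[-.07,0,.085],[.045,0,.085],[0,0,.085]]))
E
```

```text
[0.53373869 0.25128637 1.25088705] 71.67054856209259 [ 0.494824    0.2483749   1.76900291  1.0887016  -0.99575443 -1.04442639
 -1.02748107 -0.15460604 -0.39243863 -0.2704974 ]
[[342.33251163 186.80121891]
 [331.53831775 172.63990448]
 [364.5858373  169.56735732]
 [372.94921565 192.63577155]
 [357.8052348  174.16242759]
 [332.67582185 183.30429518]] [[145.77339536 196.27316752]
 [ 88.20436135 120.74615723]
 [264.45779891 104.35923904]
 [309.06248348 227.39078161]
 [228.29458562 128.86628048]
 [ 94.27104987 177.62290762]]
[[0.51172506 0.18483789 0.085     ]
 [0.54789031 0.29400324 0.085     ]
 [0.53373869 0.25128637 0.085     ]]
```

```bash
cat >>h.py <<'E'
from scipy.spatial.transform import Rotation as R
def go(pts,yaw=None):
    s=env.get_state();r=R.from_rotvec(s["tcp_rot"])
    for p in pts: print("dp",np.round(r.inv().apply(np.array(p)-s["eef_pos"])*1000,0))
    if yaw is not None:
        g=R.from_euler("z",yaw)*R.from_euler("x",np.pi); print("rot",np.round((r.inv()*g).as_rotvec(),3))
    print(s["time"],s["eef_pos"],s["force"])
E
python3 -c "
from h import *
go([[.45,-.38,.25],[.58,-.05,.25],[.56,.25,.25]],1.25)"
```

```text
dp [ 343. -146.  -42.]
dp [ 550. -434.  -41.]
dp [ 604. -730.  -41.]
rot [-2.000e-03 -1.000e-03 -1.002e+00]
0.1 [ 0.15319313 -0.60542907  0.20776063] [-0.32685206 -0.09424894 -0.58561148]
```

>>> jog_arm:
  jaw: [1,1,1,1,1]
  dp:
    - [46,-20,-10]
    - [92,-39,-20]
    - [138,-58,-28]
    - [184,-78,-35]
    - [230,-97,-42]
  delta_rot:
    - [0,0,0]
    - [0,0,0]
    - [0,0,0]
    - [0,0,0]
    - [0,0,0]
  squeeze: 20

```text
time: 0.6
eef_pos: [0.3511, -0.4558, 0.2503]
tcp_rot: [-3.117, -0.388, 0.0]
force: [1.4, -1.0, -0.6]
gripper_width: 0.144
gripper_force: 0.0
```

>>> jog_arm:
  jaw: [1,1,1,1,1]
  dp:
    - [40,-20,0]
    - [80,-40,0]
    - [120,-62,0]
    - [149,-100,0]
    - [178,-140,0]
  delta_rot:
    - [0,0,0]
    - [0,0,0]
    - [0,0,0]
    - [0,0,0]
    - [0,0,0]

```text
time: 1.1
eef_pos: [0.4887, -0.2763, 0.2494]
tcp_rot: [-3.117, -0.388, 0.001]
force: [0.8, 0.2, -0.8]
gripper_width: 0.003
gripper_force: 0.0
```

>>> jog_arm:
  jaw: [1,1,1,1,1]
  dp:
    - [28,-40,0]
    - [56,-80,0]
    - [84,-120,0]
    - [112,-160,0]
    - [140,-200,0]
  delta_rot:
    - [0,0,0]
    - [0,0,0]
    - [0,0,0]
    - [0,0,0]
    - [0,0,0]

```text
time: 1.6
eef_pos: [0.575, -0.0479, 0.25]
tcp_rot: [3.118, 0.388, -0.001]
force: [1.4, -0.4, -0.2]
gripper_width: -0.006
gripper_force: 0.0
```

```bash
python3 -c "
from h import *
go([[.56,.25,.25]],1.25)"
```

```text
dp [  58. -293.    0.]
rot [-0.     0.    -1.003]
1.6 [ 0.57496588 -0.04793995  0.25003662] [ 1.44154513 -0.40212027 -0.21569698]
```

>>> jog_arm:
  jaw: [1,1,1,1,1]
  dp:
    - [8,-40,0]
    - [16,-80,0]
    - [24,-120,0]
    - [32,-160,0]
    - [40,-200,0]
  delta_rot:
    - [0,0,0]
    - [0,0,0]
    - [0,0,0]
    - [0,0,0]
    - [0,0,0]

```text
time: 2.1
eef_pos: [0.5641, 0.1554, 0.2499]
tcp_rot: [3.117, 0.388, -0.001]
force: [-0.0, -0.5, 1.1]
gripper_width: -0.003
gripper_force: 0.0
```

>>> jog_arm:
  jaw: [1,1,1,1,1]
  dp:
    - [6,-30,0]
    - [12,-60,0]
    - [18,-93,0]
    - [18,-93,0]
    - [18,-93,0]
  delta_rot:
    - [0,0,-0.14]
    - [0,0,-0.28]
    - [0,0,-0.42]
    - [0,0,-0.56]
    - [0,0,-0.7]

```text
time: 2.6
eef_pos: [0.5583, 0.2502, 0.2496]
tcp_rot: [-2.788, -1.446, 0.002]
force: [-0.5, -0.9, -0.3]
gripper_width: -0.004
gripper_force: 0.0
```

>>> jog_arm:
  jaw: [1,1,1,1]
  dp:
    - [0,0,0]
    - [0,0,0]
    - [0,0,0]
    - [0,0,0]
  delta_rot:
    - [0,0,-0.14]
    - [0,0,-0.28]
    - [0,0,-0.303]
    - [0,0,-0.303]

```text
time: 3.0
eef_pos: [0.5591, 0.2484, 0.2499]
tcp_rot: [-2.549, -1.835, 0.001]
force: [0.0, 0.1, -0.5]
gripper_width: -0.0
gripper_force: 0.0
```

```bash
python3 - <<'E'
from h import *
print(env.get_state()["tcp_rot"])
p=[.5337,.2513,1.251]
Q=np.array([[-70,-40,87],[-70,40,87],[45,-17,87],[45,17,87],[55,-55,12],[55,55,12]])/1000
print(proj("wrist",w(p,Q)))
cv2.imwrite("pics/w.png",cv2.convertScaleAbs(env.camera("wrist"),alpha=1.4))
go([[.56,.25,.25]],1.25)
E
```

```text
[-2.54933614e+00 -1.83531650e+00  8.98400181e-04]
[[329.13876199 239.65669079]
 [262.15820256 239.84217891]
 [308.76656091 142.30832584]
 [277.08312225 142.40624112]
 [339.43253095 126.91043006]
 [254.64173043 127.17855276]]
dp [2. 0. 0.]
rot [-0.     0.    -0.003]
3.05 [0.55913289 0.24839932 0.25003316] [ 0.53994502 -0.52395541 -0.8178545 ]
```

View pics/w.png

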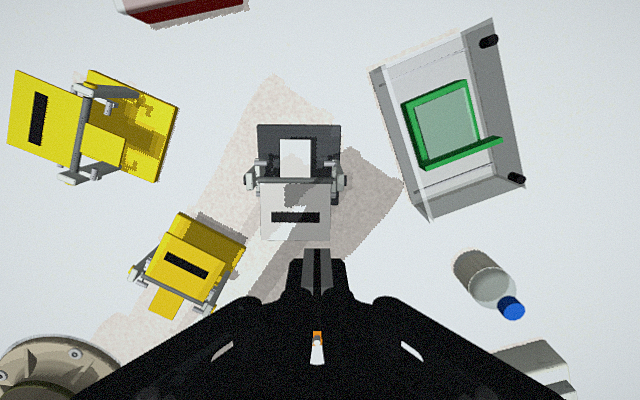

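The wrist view confirms the pose: tag edge at row 240, tail end at row 139, columns 279–310, all within about 2 mm. I'll press the tail next.

```bash
cat >>h.py <<'E'
def uv(H=(.535,.2525),yaw=1.251):
    e=env.get_state()["eef_pos"];d=e[:2]-H;c,s=np.cos(yaw),np.sin(yaw)
    print("u,v,z mm",np.round(1000*np.array([c*d[0]+s*d[1],-s*d[0]+c*d[1],e[2]]),1))
E
python3 -c "
from h import *
uv()"
```

```text
u,v,z mm [  3.7 -24.2 250. ]
```

>>> jog_arm:
  jaw: [1,1,1,1,1]
  dp:
    - [20,-12,20]
    - [38,-24,50]
    - [38,-24,90]
    - [38,-24,130]
    - [38,-24,150]
  delta_rot:
    - [0,0,0]
    - [0,0,0]
    - [0,0,0]
    - [0,0,0]
    - [0,0,0]

```text
time: 3.55
eef_pos: [0.5466, 0.291, 0.0963]
tcp_rot: [-2.549, -1.835, 0.008]
force: [-1.1, -0.3, 0.4]
gripper_width: 0.003
gripper_force: 0.0
```

>>> jog_arm:
  jaw: [1,1,1,1,1]
  dp:
    - [0,0,6]
    - [0,0,12]
    - [0,0,18]
    - [0,0,24]
    - [0,0,30]
  delta_rot:
    - [0,0,0]
    - [0,0,0]
    - [0,0,0]
    - [0,0,0]
    - [0,0,0]

```text
time: 4.05
eef_pos: [0.5489, 0.2925, 0.0708]
tcp_rot: [2.547, 1.839, 0.003]
force: [-0.1, 0.3, 0.3]
gripper_width: 0.001
gripper_force: 0.0
```

```bash
python3 -c "
from h import *
uv();print(env.get_state()['force'])"
```

```text
u,v,z mm [42.4 -0.6 70.8]
[-0.09325113  0.33194955  0.25447037]
```

>>> jog_arm:
  jaw: [1,1,1,1,1]
  dp:
    - [0,0,5]
    - [0,0,10]
    - [-1,0,15]
    - [-4,0,17]
    - [-7,0,17]
  delta_rot:
    - [0,0,0]
    - [0,0,0]
    - [0,0,0]
    - [0,0,0]
    - [0,0,0]

```text
time: 4.55
eef_pos: [0.546, 0.2857, 0.0531]
tcp_rot: [-2.546, -1.839, -0.0]
force: [0.3, 1.2, 0.3]
gripper_width: 0.004
gripper_force: 0.8
```

>>> jog_arm:
  jaw: [1,1,1,1,1]
  dp:
    - [-2,0,0]
    - [-4,0,0]
    - [-6,0,0]
    - [-8,0,0]
    - [-8,0,0]
  delta_rot:
    - [0,0,0]
    - [0,0,0]
    - [0,0,0]
    - [0,0,0]
    - [0,0,0]

```text
time: 5.05
eef_pos: [0.5436, 0.2778, 0.0534]
tcp_rot: [2.547, 1.839, 0.0]
force: [-0.2, 1.2, 1.5]
gripper_width: -0.004
gripper_force: 1.0
```

```bash
python3 - <<'E'
from h import *
uv();print(env.get_state()['force'])
b=env.camera("scene")[110:230,280:440];a=env.camera("wrist")[60:360,170:470]
cv2.imwrite("pics/d.png",np.hstack([cv2.resize(b,(400,300),interpolation=2),a]))
E
```

```text
u,v,z mm [26.7 -0.3 53.4]
[-0.24299687  1.21246591  1.49081377]
```

View pics/d.png

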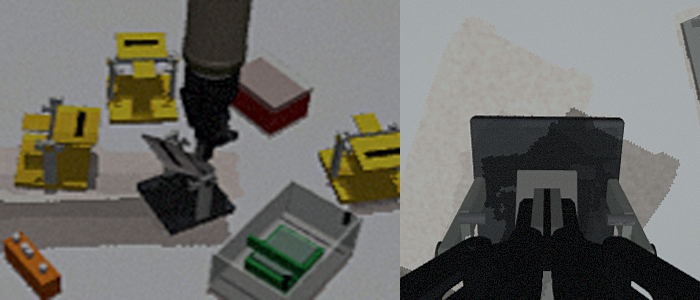

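The tail press raised the tag to about 50°. I'll nudge it a little further, retreat, and go over to the other side.

>>> jog_arm:
  jaw: [1,1,1,1,1]
  dp:
    - [-2,0,0]
    - [-4,0,0]
    - [-4,0,0]
    - [8,0,0]
    - [20,0,-10]
  delta_rot:
    - [0,0,0]
    - [0,0,0]
    - [0,0,0]
    - [0,0,0]
    - [0,0,0]

```text
time: 5.65
eef_pos: [0.5493, 0.2958, 0.0617]
tcp_rot: [2.548, 1.837, -0.006]
force: [0.1, -0.0, -0.2]
gripper_width: 0.001
gripper_force: 0.0
```

>>> jog_arm:
  jaw: [1,1,1,1,1]
  dp:
    - [8,0,-40]
    - [8,0,-80]
    - [8,0,-120]
    - [8,0,-160]
    - [0,0,-180]
  delta_rot:
    - [0,0,0]
    - [0,0,0]
    - [0,0,0]
    - [0,0,0]
    - [0,0,0]

```text
time: 6.15
eef_pos: [0.5503, 0.2988, 0.247]
tcp_rot: [-2.546, -1.841, -0.006]
force: [-0.2, 0.5, 0.3]
gripper_width: -0.002
gripper_force: 0.0
```

>>> jog_arm:
  jaw: [1,1,1,1,1]
  dp:
    - [-35,0,0]
    - [-70,0,0]
    - [-105,0,0]
    - [-137,0,0]
    - [-137,0,0]
  delta_rot:
    - [0,0,0]
    - [0,0,0]
    - [0,0,0]
    - [0,0,0]
    - [0,0,0]

```text
time: 6.65
eef_pos: [0.5068, 0.1619, 0.2432]
tcp_rot: [2.551, 1.83, -0.004]
force: [1.4, -1.0, -0.2]
gripper_width: 0.001
gripper_force: 0.0
```

```bash
python3 - <<'E'
from h import *
uv();print(env.get_state()['force'])
b=env.camera("scene")[110:230,280:440];a=env.camera("wrist")[0:300,170:470]
cv2.imwrite("pics/e.png",np.hstack([cv2.resize(b,(400,300),interpolation=2),a]))
E
```

```text
u,v,z mm [-94.9  -1.8 243.2]
[ 1.37640065 -0.97511374 -0.20059947]
```

View pics/e.png

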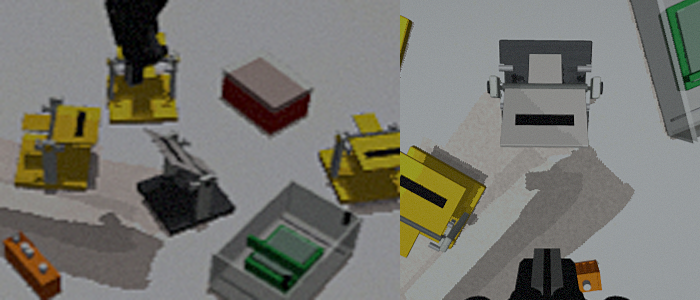

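```bash
python3 - <<'E'
from h import *
for t in (35,45,55,65):
    a=np.radians(t);c,s=np.cos(a),np.sin(a)
    # underside/upper faces +-2mm
    P=[[-70*c+2*k*s,y,85+70*s+2*k*c] for k in(-1,1) for y in(-40,40)]
    print(t,np.round(proj("wrist",w([.535,.2525,1.251],np.array(P)/1000))).tolist())
E
```

```text
35 [[358.0, 156.0], [273.0, 156.0], [358.0, 154.0], [273.0, 154.0]]
45 [[360.0, 150.0], [272.0, 150.0], [360.0, 147.0], [271.0, 147.0]]
55 [[361.0, 140.0], [270.0, 141.0], [362.0, 137.0], [269.0, 137.0]]
65 [[363.0, 129.0], [268.0, 129.0], [363.0, 125.0], [267.0, 125.0]]
```

>>> jog_arm:
  jaw: [1,1,1,1,1]
  dp:
    - [0,-2,40]
    - [0,-2,80]
    - [0,-2,120]
    - [10,-2,125]
    - [20,-2,125]
  delta_rot:
    - [0,0,0]
    - [0,0,0]
    - [0,0,0]
    - [0,0,0]
    - [0,0,0]

```text
time: 7.25
eef_pos: [0.5109, 0.1883, 0.1181]
tcp_rot: [-2.545, -1.84, 0.002]
force: [0.1, 1.1, 1.1]
gripper_width: -0.001
gripper_force: 0.0
```

>>> jog_arm:
  jaw: [1,1,1,1,1]
  dp:
    - [8,0,0]
    - [16,0,0]
    - [24,0,-2]
    - [32,0,-4]
    - [40,0,-6]
  delta_rot:
    - [0,0,0]
    - [0,0,0]
    - [0,0,0]
    - [0,0,0]
    - [0,0,0]

```text
time: 7.75
eef_pos: [0.5243, 0.2252, 0.1251]
tcp_rot: [2.547, 1.839, 0.001]
force: [-0.1, 0.3, -0.2]
gripper_width: -0.001
gripper_force: 0.0
```

```bash
python3 -c "
from h import *
uv();print(env.get_state()['force'])"
```

```text
u,v,z mm [-29.3   1.5 125.1]
[-0.07398307  0.27022955 -0.21275881]
```

>>> jog_arm:
  jaw: [1,1,1,1,1]
  dp:
    - [8,0,-3]
    - [16,0,-7]
    - [24,0,-7]
    - [32,0,-5]
    - [40,0,-3]
  delta_rot:
    - [0,0,0]
    - [0,0,0]
    - [0,0,0]
    - [0,0,0]
    - [0,0,0]

```text
time: 8.25
eef_pos: [0.5365, 0.263, 0.127]
tcp_rot: [-2.547, -1.839, 0.0]
force: [-0.1, 0.3, 0.1]
gripper_width: 0.001
gripper_force: 0.0
```

```bash
python3 - <<'E'
from h import *
uv();print(env.get_state()['force'])
b=env.camera("scene")[110:230,280:440];a=env.camera("wrist")[0:300,170:470]
cv2.imwrite("pics/f.png",np.hstack([cv2.resize(b,(400,300),interpolation=2),a]))
E
```

```text
u,v,z mm [ 10.4   1.9 127. ]
[-0.08192332  0.3422677   0.05149339]
```

View pics/f.png

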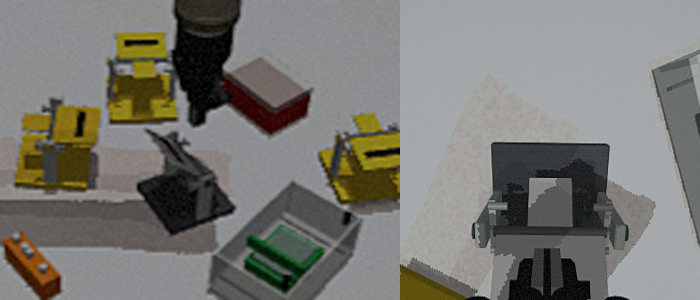

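```bash
python3 - <<'E'
from h import *
for t in (0,15,25,35,45,55):
    a=np.radians(t);c,s=np.cos(a),np.sin(a)
    P=[[-70*c,y,85+70*s] for y in(-40,40)]+[[0,-40,85],[0,40,85],[45*c,0,85-45*s]]
    print(t,np.round((proj("scene",w([.535,.2525,1.251],np.array(P)/1000))-[280,110])*2.5).tolist())
b=env.camera("scene")[140:210,310:390];b=cv2.resize(b,(640,560),interpolation=cv2.INTER_CUBIC)
cv2.imwrite("pics/g.png",cv2.convertScaleAbs(b,alpha=1.5))
E
```

```text
0 [[157.0, 193.0], [130.0, 158.0], [200.0, 177.0], [172.0, 143.0], [213.0, 150.0]]
15 [[159.0, 183.0], [132.0, 148.0], [200.0, 177.0], [172.0, 143.0], [211.0, 156.0]]
25 [[162.0, 177.0], [135.0, 141.0], [200.0, 177.0], [172.0, 143.0], [209.0, 160.0]]
35 [[166.0, 170.0], [139.0, 134.0], [200.0, 177.0], [172.0, 143.0], [206.0, 164.0]]
45 [[172.0, 163.0], [144.0, 128.0], [200.0, 177.0], [172.0, 143.0], [203.0, 168.0]]
55 [[178.0, 157.0], [150.0, 122.0], [200.0, 177.0], [172.0, 143.0], [199.0, 172.0]]
```

View pics/g.png

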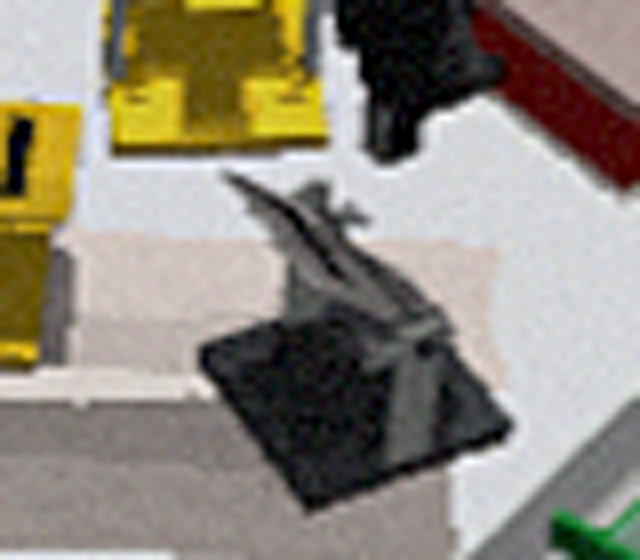

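```bash
python3 - <<'E'
from h import *
for z in (.117,.127,.137,.147):
    print(z,(proj("scene",w([.535,.2525,1.251],[[.0104,.0019,z]]))-[310,140])*8, proj("wrist",w([.535,.2525,1.251],[[.0104,.0019,z]]))-[-230,0])
s=env.get_state();print(s["eef_pos"],s["tcp_rot"],s["gripper_width"],s["force"])
E
```

```text
0.117 [[377.38076825 209.00830449]] [[546.73757409 236.78740526]]
0.127 [[378.94399766 192.44683102]] [[546.72747456 243.83751326]]
0.137 [[380.5222362  175.72255329]] [[546.71626954 251.65965626]]
0.147 [[382.11569467 158.83312414]] [[546.70376684 260.38811494]]
[0.5360375  0.26303003 0.12672921] [-2.54552308e+00 -1.84005545e+00  1.14579899e-03] -0.0010136707403335993 [-0.48280206 -1.0133246  -0.56009391]
```

Comparing images, the fingertip really sits about 20 mm above the nominal TCP, so it passed over the tag, which stayed at about 45°. I'll redo the push with the TCP 20 to 25 mm lower.

>>> jog_arm:
  jaw: [1,1,1,1,1]
  dp:
    - [0,1,-30]
    - [-30,2,-40]
    - [-65,2,-40]
    - [-105,2,-40]
    - [-105,2,-40]
  delta_rot:
    - [0,0,0]
    - [0,0,0]
    - [0,0,0]
    - [0,0,0]
    - [0,0,0]

```text
time: 8.9
eef_pos: [0.505, 0.1555, 0.167]
tcp_rot: [2.551, 1.828, -0.004]
force: [-0.4, -0.7, 0.9]
gripper_width: 0.001
gripper_force: 0.0
```

>>> jog_arm:
  jaw: [1,1,1,1,1]
  dp:
    - [0,0,30]
    - [0,0,60]
    - [0,0,75]
    - [8,0,75]
    - [16,0,75]
  delta_rot:
    - [0,0,0]
    - [0,0,0]
    - [0,0,0]
    - [0,0,0]
    - [0,0,0]

```text
time: 9.4
eef_pos: [0.5109, 0.1783, 0.0931]
tcp_rot: [-2.547, -1.839, -0.001]
force: [1.3, 0.8, 0.4]
gripper_width: 0.004
gripper_force: 0.0
```

>>> jog_arm:
  jaw: [1,1,1,1,1]
  dp:
    - [8,0,0]
    - [16,0,0]
    - [24,0,-2]
    - [32,0,-5]
    - [40,0,-9]
  delta_rot:
    - [0,0,0]
    - [0,0,0]
    - [0,0,0]
    - [0,0,0]
    - [0,0,0]

```text
time: 9.9
eef_pos: [0.5232, 0.2162, 0.1018]
tcp_rot: [-2.547, -1.839, -0.001]
force: [0.3, -0.8, -0.2]
gripper_width: 0.0
gripper_force: 0.3
```

```bash
python3 - <<'E'
from h import *
uv();print(env.get_state()['force'])
b=env.camera("scene")[110:230,280:440];a=env.camera("wrist")[0:300,170:470]
cv2.imwrite("pics/i.png",np.hstack([cv2.resize(b,(400,300),interpolation=2),a]))
E
```

```text
u,v,z mm [-38.2  -0.2 101.8]
[ 0.26379438 -0.83100165 -0.22547294]
```

View pics/i.png

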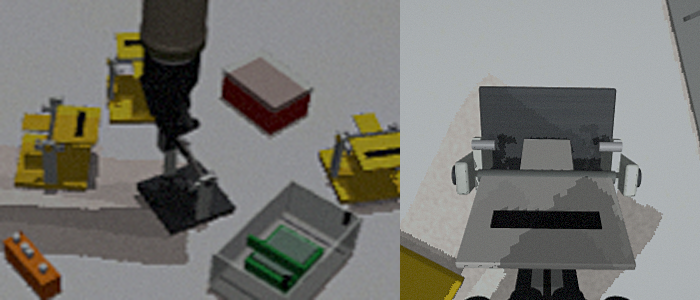

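The finger is now behind the tag edge and lifting it. I'll continue.

>>> jog_arm:
  jaw: [1,1,1,1,1]
  dp:
    - [8,0,0]
    - [16,0,0]
    - [24,0,-2]
    - [32,0,-4]
    - [40,0,-4]
  delta_rot:
    - [0,0,0]
    - [0,0,0]
    - [0,0,0]
    - [0,0,0]
    - [0,0,0]

```text
time: 10.5
eef_pos: [0.5357, 0.2541, 0.1055]
tcp_rot: [-2.547, -1.839, -0.0]
force: [-0.0, -1.3, 0.3]
gripper_width: -0.001
gripper_force: 0.3
```

>>> jog_arm:
  jaw: [1,1,1,1,1]
  dp:
    - [6,0,1]
    - [12,0,4]
    - [18,0,8]
    - [23,0,12]
    - [28,0,17]
  delta_rot:
    - [0,0,0]
    - [0,0,0]
    - [0,0,0]
    - [0,0,0]
    - [0,0,0]

```text
time: 11.0
eef_pos: [0.5444, 0.28, 0.0878]
tcp_rot: [2.547, 1.839, -0.0]
force: [-0.0, -0.7, 0.8]
gripper_width: -0.001
gripper_force: 0.3
```

```bash
python3 - <<'E'
from h import *
uv();print(env.get_state()['force'])
b=env.camera("scene")[110:230,280:440];a=env.camera("wrist")[0:300,170:470]
cv2.imwrite("pics/j.png",np.hstack([cv2.resize(b,(400,300),interpolation=2),a]))
E
```

```text
u,v,z mm [29.1 -0.2 87.8]
[-0.02287438 -0.74368138  0.76724329]
```

View pics/j.png

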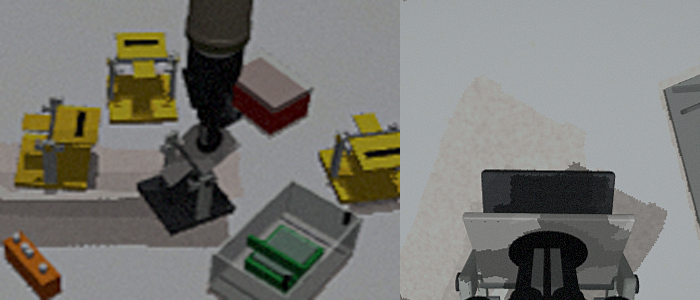

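The tag is past vertical with the disc face showing. I'll press it gently down to the stop.

>>> jog_arm:
  jaw: [1,1,1,1,1]
  dp:
    - [4,0,4]
    - [7,0,8]
    - [9,0,11]
    - [10,0,14]
    - [10,0,16]
  delta_rot:
    - [0,0,0]
    - [0,0,0]
    - [0,0,0]
    - [0,0,0]
    - [0,0,0]

```text
time: 11.6
eef_pos: [0.5474, 0.2896, 0.0721]
tcp_rot: [-2.547, -1.839, -0.0]
force: [1.1, 0.9, 0.6]
gripper_width: 0.002
gripper_force: 0.3
```

>>> jog_arm:
  jaw: [1,1,1]
  dp:
    - [0,0,1.5]
    - [0,0,3]
    - [0,0,3]
  delta_rot:
    - [0,0,0]
    - [0,0,0]
    - [0,0,0]

```text
time: 11.9
eef_pos: [0.5474, 0.2892, 0.0692]
tcp_rot: [2.547, 1.839, -0.0]
force: [0.2, -0.6, 0.4]
gripper_width: -0.003
gripper_force: 0.0
```

>>> jog_arm:
  jaw: [1,1,1]
  dp:
    - [0,0,1]
    - [0,0,2]
    - [0,0,2]
  delta_rot:
    - [0,0,0]
    - [0,0,0]
    - [0,0,0]

```text
time: 12.2
eef_pos: [0.5474, 0.2893, 0.0672]
tcp_rot: [-2.547, -1.839, 0.0]
force: [0.5, -0.5, 0.7]
gripper_width: -0.002
gripper_force: 0.0
```

>>> jog_arm:
  jaw: [1,1,1]
  dp:
    - [0,0,1]
    - [0,0,2]
    - [0,0,2]
  delta_rot:
    - [0,0,0]
    - [0,0,0]
    - [0,0,0]

```text
time: 12.5
eef_pos: [0.5474, 0.2893, 0.0651]
tcp_rot: [-2.547, -1.839, 0.0]
force: [-0.1, -0.7, 1.0]
gripper_width: -0.0
gripper_force: 0.0
```

>>> jog_arm:
  jaw: [1,1,1]
  dp:
    - [0,0,1]
    - [0,0,2]
    - [0,0,2]
  delta_rot:
    - [0,0,0]
    - [0,0,0]
    - [0,0,0]

```text
time: 12.8
eef_pos: [0.5475, 0.2893, 0.0644]
tcp_rot: [2.547, 1.839, 0.001]
force: [-3.3, -2.8, 9.6]
gripper_width: 0.003
gripper_force: 4.6
```

```bash
python3 - <<'E'
from h import *
uv()
P=[]
a=env.camera("wrist");cv2.imwrite("pics/k.png",a)
g=a.mean(2)
H=[.535,.2525,1.251]
for t in (150,160,170,180):
    r=np.radians(t);P=[[-70*np.cos(r),y,85+70*np.sin(r)+2] for y in(-40,40)]
    q=proj("wrist",w(H,np.array(P)/1000));print(t,np.round(q).tolist())
c=int(q[:,0].mean())
for cc in (c-45,c+45): print(cc,g[100:270:4,cc-3:cc+4].mean(1).astype(int))
E
```

```text
u,v,z mm [38.9 -0.3 64.4]
150 [[415.0, 259.0], [215.0, 259.0]]
160 [[408.0, 236.0], [222.0, 236.0]]
170 [[401.0, 219.0], [229.0, 219.0]]
180 [[395.0, 208.0], [235.0, 208.0]]
270 [155 152 155 152 151 156 153 155 152 152 151 150 152 151 154 152 150 146
 140 144 145 144  34  39  44  38  82 140 140 141 140 140 140 139 139 140
 140 116  82  81  84  84  83]
360 [160 160 161 160 160 160 160 161 160 157 159 160 159 158 161 160 154 158
 158 121  91  91  75  25  25  26  62  96  95  98  96  96  94  90  82  81
  83  82  84  83  85  81  81]
```

It hit the stop at 9.6 N, and the edge is at row ~204, which matches 180°. I'll retreat straight up.

>>> jog_arm:
  jaw: [1,1,1,1,1]
  dp:
    - [0,0,-20]
    - [0,0,-60]
    - [0,0,-100]
    - [0,0,-140]
    - [0,0,-180]
  delta_rot:
    - [0,0,0]
    - [0,0,0]
    - [0,0,0]
    - [0,0,0]
    - [0,0,0]

```text
time: 13.35
eef_pos: [0.5471, 0.2891, 0.2449]
tcp_rot: [2.547, 1.839, -0.0]
force: [0.5, 0.5, 0.0]
gripper_width: -0.002
gripper_force: 0.0
```

>>> jog_arm:
  jaw: [1,1,1,1,1]
  dp:
    - [-40,0,0]
    - [-80,0,0]
    - [-110,0,0]
    - [-110,0,0]
    - [-110,0,0]
  delta_rot:
    - [0,0,0]
    - [0,0,0]
    - [0,0,0]
    - [0,0,0]
    - [0,0,0]

```text
time: 13.85
eef_pos: [0.5129, 0.1841, 0.2436]
tcp_rot: [2.548, 1.836, 0.001]
force: [0.5, 0.2, 1.2]
gripper_width: -0.001
gripper_force: 0.0
```

```bash
python3 - <<'E'
from h import *
uv()
a=env.camera("wrist");cv2.imwrite("pics/l.png",a);g=a.mean(2)
H=[.535,.2525,1.251]
for t in (160,170,180):
    r=np.radians(t);P=[[-70*np.cos(r)+2*np.sin(r),y,85+70*np.sin(r)-2*np.cos(r)] for y in(-40,40)]+[[-35*np.cos(r),0,85+35*np.sin(r)]]
    print(t,np.round(proj("wrist",w(H,np.array(P)/1000)),1).tolist())
B=proj("wrist",w(H,np.array([[-55,-55,12],[-55,55,12],[55,-55,12],[55,55,12]])/1000));print("base",B.round().tolist())
x0,y0,x1,y1=int(B[:,0].min())-15,int(B[:,1].min())-25,int(B[:,0].max())+15,int(B[:,1].max())+12
print(x0,y0);t=g[y0:y1:3,x0:x1:3]
for r in t: print("".join(" .:-=+*#"[::-1][min(7,int(v/25))] for v in r))
E
```

```text
u,v,z mm [-71.9  -0.5 243.6]
160 [[361.7, 34.1], [270.3, 34.1], [316.1, 76.8]]
170 [[360.0, 33.3], [272.0, 33.3], [316.1, 75.5]]
180 [[358.3, 35.2], [273.8, 35.2], [316.1, 75.4]]
base [[358.0, 154.0], [274.0, 154.0], [362.0, 62.0], [270.0, 62.0]]
255 37
.........................................
............................:............
..................:+**=.........:........
.:...........:...*******+................
...............:**********........:......
...............***********=.......:......
..............+************.......:......
.:............*************=......-.....:
.....-+.......**************......=*.....
.....:+......:**************......=+.....
......+......=**************......=+.....
......+.......*************#......=+.....
......+.......*************=......++.....
......+.......+************.......+*.....
....:.+........************.......+*.....
....:.+........-*********#........+*.....
..:::.*:........:********.........+*.....
..::::-:..........*#**#:..........--.....
.::.::-:.................................
:.:::..:..........................==.....
::..:.
[... 259 characters left out ...]
*#...........#**##**+.+..=..
...::+.:##**+++...........*+++**++.+..-..
::::....****+++...........*++++*+=.:.:...
.::::.--==+****...........#++++*+=:......
.:...:::::+#**+...........#++**...:......
:..::::.+*++*+*...........#++++==-=......
:..:..=+++++++*...........#+++++++*......
..::.:=++++*+++...........*+*+++++*......
::::.:=++++++++...........*++**+++*......
.:.::.-++++++++..:........**+*++++*......
.:..::-++++++++.:.........#*+*++++*......
:::::.-**+++++*.........:.*++**++*+......
.:.:.:.====++*+...........#******#=-:....
.::.:::..::::::::::::.::::::.--------....
.::::.::::::::::::.:.:.....:---------....
:::.:::::::::::::::::....-------------...
.:.:.::.::::::::::::....---------------..
```

```bash
python3 -c "
from station import env
print(env.hand_in())"
```

```text
the job is handed in; nothing more can be done
None
```

The gel tank's tag is pushed over flat against its stop, disc face up; its stand looks unmoved in the last wrist image, and the job was handed in at about 14 s (no verdict returned).

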